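Hold a spring tester at its mark

ROBOT

A 6-joint arm with a two-finger parallel gripper is mounted at the origin on a cart in front of the work surface, level with it; the furniture and walls round the work are solid. World frame = base frame: x ahead of the robot, y to its left, z up, the work surface at z = 0. Lengths are in m, angles in rad, forces in N, time in s.
With the tool pointing down it reaches from about 0.3 to 0.875 m from the base axis. Payload 6.4 kg.
Tool frame: the origin (TCP) lies midway between the tips of the shut fingers; the grasp point (between the pads) lies 19 mm behind it; z points along the fingers, y is the line along which they close (so a half turn about z gives the same grasp; the last joint's range is limited). The gripper opens to 85 mm and grips with 20 to 120 N. Pads are 22 mm wide; open, the fingers measure 114 mm over their backs; the gripper's body (76 mm by 85 mm) begins 54 mm behind the grasp point. The pads swing forward as they close: fully open they stand 13 mm farther back than shut.
Start: joints at [-1.472, 0.181, 1.607, -0, 1.354, -0.206], TCP at [0.173, -0.549, 0.231] pointing down, gripper open.
Joint ranges: [-2.99, 2.99], [-0.89, 2.07], [0.3, 2.58], [-1.14, 4.28], [0, 2.63], [-3.12, 3.12]. Speed limits (rad/s): [2.57, 2.57, 3.01, 3.14, 3.14, 3.14].

INTERFACE

Orientations are given as a unit quaternion [w, x, y, z].
In Python, from bench import ctrl gives the robot as it stands. The module is installed in compiled form; this text tells all that it offers.
- The arm moves only by the tool move_arm, never from a script. Its argument "plan" is one flat list of numbers, 6 for each row, row after row: the shift along the world's x, y, z in units of 50 mm (1.0 is 50 mm), then the turn, a rotation vector about the world's x, y, z in rad. A call has 1 to 10 rows; each row is the pose to reach, as a shift and turn from the pose commanded when the call began; what a row does not reach only later rows make up. A row lasts 1/8 s, in which the tool goes at most 62.5 mm and 10.7 degrees, less where a joint would pass 70% of its speed; a pose out of reach is approached as far as the arm can. A call with a gripper value outside its range is refused whole. "grip" is the finger opening in mm, from 0 to 85.4, set as the call begins (left out, the last holds). The fingers move at their own pace and stop on an object; the grip force is fixed at half the most. Time passes only in rows, so rows that repeat a pose let the fingers close. It gives the time, the measured TCP pose, the force, the opening and the grip force at its end, in the units of the state.
- ctrl.get_obs(): the state, without advancing time (a new reading comes with each control period).
- ctrl.camera(name): name is "side" or "top" or "wrist"; returns a dict with "pixels" (480x640x3 uint8, red, green, blue), "fx", "fy", "cx", "cy" (pixels), "dist_coeffs" ([k1, k2, p1, p2, k3] as OpenCV has them; the pictures are not rectified), "origin" and "attitude" of the camera in the world. Camera axes: x right, y down, z forward; pixel columns grow to the right and rows downward; lengths in m; the calibration is good to about 2 mm. A picture is of the moment at which its call begins. There is no depth.
- ctrl.hand_in(): hands the job in; it is judged then, once.
The state is a dict: "time_s": time; "q": joint angles; "dq": joint speeds; "joint_efforts": joint torques, N m; "eef_pos": TCP position; "eef_rot": TCP orientation; "wrist_force": force on the tool from outside, world axes, zero at the start; "torque": the same for the moment, N m; "opening": opening from 0.0 (shut) to 1.0 (fully open); "grasp_force": force on a finger pad.
Only numpy, scipy, OpenCV 4.12 (cv2) and the standard library are available. Lean on these libraries where they do the work, as an engineer would, in place of code of your own. Each camera call takes 0.05 s, during which the arm holds its last target. There are 200 camera calls.

TASK

Check the bench spring tester: lift the lid of the grey case right back until it rests on its stop, then pull the blue handle out against its spring until its yellow pointer stands in the red mark, and keep it there. Finish while still holding the handle in the gripper with the pointer in the mark, lid open; leave the red mark as it is set and do not push about the things lying around the case.

Things in the scene. Friction and masses are not known exactly. Their poses are not given: they have to be found in the camera images.
- case: Grey steel case, fixed, 100 (x) x 280 (y) x 60 mm high, walls 4 mm, screwed down through its floor. Origin: centre of its underside; x points to its back (hinge side), y along its length, z up. Inside: a spring barrel beyond y = +65 mm (top 33 mm above the bench) and a white scale on a ledge along the back wall (x = 28 to 44 mm, top 27 mm above the bench).
- lid (a joint): Lid angle in rad: 0 shut, grows as the front edge goes up and back; 1.78 (just past upright) is its stop. It weighs 0.28 to 0.46 kg, turns freely, falls shut below about 1.5 and falls gently back on to its stop above about 1.65, where it stays by itself.
- lid_hinge (a point): Middle of the lid's hinge line, which runs along the case's y at the rear top edge (case x = +52.5 mm, 60 mm above the bench). Does not move with the lid.
- lid_bar (a point): Middle of the lid's black round grab bar, 12 mm thick, 98 mm long, parallel to the hinge and 150 mm from it. With the lid shut it is level in front of the case, axis 64 mm above the bench, 40 mm clear of the lid's edge, carried by 8 mm arms 45 mm either side of its middle. Moves with the lid; can turn in a pinch from above.
- plunger (a joint): How far the blue handle is pulled out, in m: 0 at rest, end stop 0.07. It slides along the case's -y. The spring pulls back with 3.6 N at rest, growing by 1.2 N per 10 mm; let go, it returns to 0.
- handle (a point): Middle of the top of the blue handle, 50 mm above the bench: an upright block 36 (case x) x 16 mm (case y), free down to 24 mm above the bench (below that a steel rod and foot stand out in case y). Pinch it from above across its 16 mm. At rest at case x = -8, y = +15 mm; 42 mm free to the barrel, over 100 mm on the other side.
- pointer (a point): A point on the centre line of the thin yellow pointer (3 mm wide in case y), which reaches back from the blue handle over the scale. Moves with the handle, 44 mm behind the handle's centre in case x, at the same case y.
- mark (a point): Centre of the top of the red mark on the scale, 16 mm (case x) x 12 mm (case y), 29 mm above the bench; the pointer passes just over it. Its place along the scale differs each time, 28 to 58 mm from the resting pointer along the case's -y.
- sanding_block: Brown sanding block, 57 x 91 x 30 mm, loose, origin at the centre of its underside; a bystander.
- screwdriver: Screwdriver with a red handle, 207 mm long (along its x), 27 mm thick, loose, lying behind the case; origin at the centre of its underside; a bystander.
- tape_roll: Roll of beige tape, 100 x 98 x 25 mm, loose, origin at the centre of its underside; a bystander.

How it is judged:
On the way, in this order (a step that is already met when the one before it is completed fails the run):
1. the lid rests open on its stop (value of joint lid above 1.72 rad), for 0.2 s.
2. the pointer is held in the red mark (y of pointer in the frame of mark between -0.006 and 0.006 m), for 0.5 s.
At the end, for the whole second after the job is handed in: the lid rests on its stop (over 1.72 rad), the pointer's centre line is within 6 mm of the middle of the red mark (that is, inside it) and still, and the fingers hold the handle against the spring (contact over 2 N) (all of step 2 and value of joint lid above 1.72 rad and velocity of joint plunger between -0.01 and 0.01 m/s and contact force between the fingers and plunger above 2 N); the arm keeps its last pose, push and grip.
It fails at once if the red mark was shifted (more than 5 mm) (distance of mark from where it was at the start of the episode above 0.005 m).
It fails at once if a bystander was pushed about (more than 30 mm) (distance of any of sanding_block, screwdriver, tape_roll from where it was at the start of the episode above 0.03 m).
It also fails if it takes over 54 s, if anything falls off the work surface, if the arm or the gripper's body presses on something with over 40 N, if the wrist force passes 120 N, or if a joint passes its speed limit or range.

## Working session

There is one attempt and no reset: what is moved stays moved. The work goes in short steps, Python scripts to look and compute and a tool call to move; the robot and the scene stay as the last step left them, time stands still between calls to the robot, and variables do not carry over. Pictures are saved under pics/ and viewed, at most 13 in all, crops included, and the job is handed in when it is done.

Besides the shell and the picture viewer there is one more tool, called after "Call:" as a command line: name --argument value ..., lists and objects as JSON in quotes. move_arm: Moves the arm, as the interface text tells. Its arguments: {"type":"object","properties":{"plan":{"type":"array"},"grip":{"type":"number"}},"required":["plan"]}

```bash
mkdir -p pics
cat > h.py <<'E'
import numpy as np, cv2
from bench import ctrl
def cam(n):
    c=ctrl.camera(n); c['pixels']=np.array(c['pixels'],np.uint8); return c
def K(c): return np.array([[c['fx'],0,c['cx']],[0,c['fy'],c['cy']],[0,0,1.]])
def R(c):
    a=np.array(c['attitude'],float)
    if a.shape==(3,3): return a
    from scipy.spatial.transform import Rotation as S
    return S.from_quat([a[1],a[2],a[3],a[0]]).as_matrix()
def ray(c,uv):
    p=cv2.undistortPoints(np.array(uv,float).reshape(-1,1,2),K(c),np.array(c['dist_coeffs'],float)).reshape(-1,2)
    d=np.c_[p,np.ones(len(p))]@R(c).T
    return np.array(c['origin'],float),d/np.linalg.norm(d,axis=1)[:,None]
def plane(c,uv,z):
    o,d=ray(c,uv); return o+d*((z-o[2])/d[:,2])[:,None]
def tri(c1,u1,c2,u2):
    o1,d1=ray(c1,u1);o2,d2=ray(c2,u2);out=[]
    for a,b in zip(d1,d2):
        t=np.linalg.lstsq(np.c_[a,-b],o2-o1,rcond=None)[0]
        p,q=o1+a*t[0],o2+b*t[1]; out.append(np.r_[(p+q)/2,np.linalg.norm(p-q)])
    return np.array(out)
def save(c,n): cv2.imwrite('pics/'+n,c['pixels'][:,:,::-1])
E
python3 - <<'E'
from h import *
for n in('top','side'):
    c=cam(n); save(c,n+'1.png'); print(n,c['origin'],c['attitude'],c['fx'])
print(ctrl.get_obs())
E
```

```text
top [ 0.39155328 -0.17156747  0.90091313] [-0.07439973  0.71077952 -0.69645929  0.06481977] 536.6812742243274
side [0.50568152 0.57541268 0.48049275] [ 0.00831672 -0.02370517  0.86335621 -0.5039692 ] 445.2011004937214
{'time_s': 0.1, 'q': array([-1.47228071e+00,  1.81443213e-01,  1.60790695e+00, -3.75710823e-05,
        1.35382717e+00, -2.06311981e-01]), 'dq': array([-0.00051803, -0.00218681, -0.00154243, -0.00049661,  0.00013456,
       -0.00032042]), 'joint_efforts': array([ 7.08100397e-04, -4.45876372e+01, -3.52239168e+01, -3.58503303e-04,
        4.14141672e-03,  9.07883134e-06]), 'eef_pos': array([ 0.17252203, -0.54797903,  0.230488  ]), 'eef_rot': array([-7.92176732e-04,  9.88406557e-01,  1.51828354e-01,  2.43697114e-05]), 'wrist_force': array([-0.38374627, -0.0409487 ,  0.52688358]), 'torque': array([-0.01712988,  0.05919598, -0.01928119]), 'grasp_force': 0.0, 'opening': 0.9984837788054632}
```

View pics/top1.png

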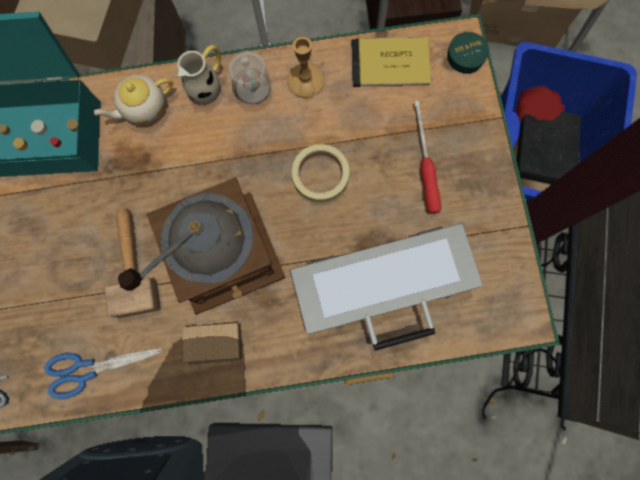

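View pics/side1.png

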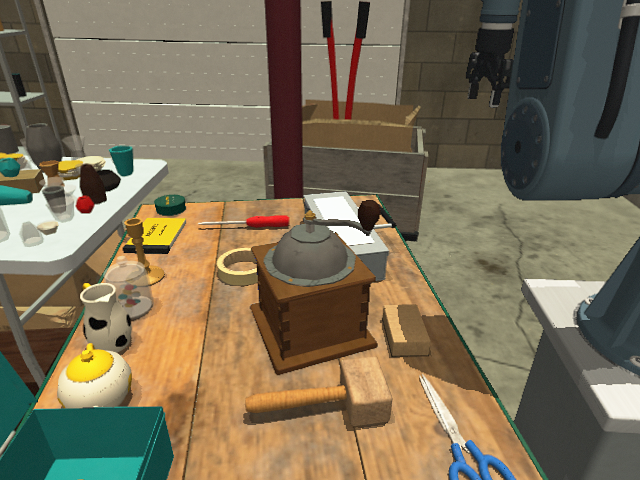

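The top view shows the case with its lid shut, corners about (292,268), (466,227), (481,285), (305,331). The black bar runs from (375,347) to (435,331). In the side view the grinder hides the bar, so I'll use the wrist camera as the second view.

Run:
```python
from h import *
t=cam('top'); w=cam('wrist'); save(w,'w1.png')
print(w['origin'],w['attitude'])
g=t['pixels'].max(2)
roi=np.zeros_like(g);roi[322:356,366:442]=1
m=((g<45)&(roi>0)).astype(np.uint8)
n,l,s,ce=cv2.connectedComponentsWithStats(m); i=1+s[1:,4].argmax()
r=cv2.minAreaRect(np.argwhere(l==i)[:,::-1].astype(np.float32)); print(s[i],ce[i],r)
b=cv2.boxPoints(r); print(plane(t,b,.064).round(4))
print('bar',plane(t,[ce[i]],.064))
print('corners',plane(t,[(292,268),(466,227),(481,285),(305,331)],.06).round(4))
print('others sand,driver,tape',plane(t,[(211,343),(428,160),(321,172)],.02).round(3))
```

```text
[ 0.25492506 -0.52335641  0.37359571] [ 0.13414813  0.79509709 -0.58314888 -0.09880425]
[375 329  59  21 333] [405.46846847 337.53753754] ((403.5897216796875, 338.0348815917969), (6.8563032150268555, 60.43562316894531), 74.35775756835938)
[[ 0.4004 -0.2374  0.064 ]
 [ 0.4269 -0.3269  0.064 ]
 [ 0.4169 -0.3296  0.064 ]
 [ 0.3905 -0.2403  0.064 ]]
bar [[ 0.40944915 -0.28628807  0.064     ]]
corners [[ 0.5143 -0.1082  0.06  ]
 [ 0.5862 -0.3853  0.06  ]
 [ 0.4932 -0.4061  0.06  ]
 [ 0.4163 -0.1316  0.06  ]]
others sand,driver,tape [[ 0.395  0.022  0.02 ]
 [ 0.713 -0.334  0.02 ]
 [ 0.688 -0.15   0.02 ]]
```

View pics/w1.png

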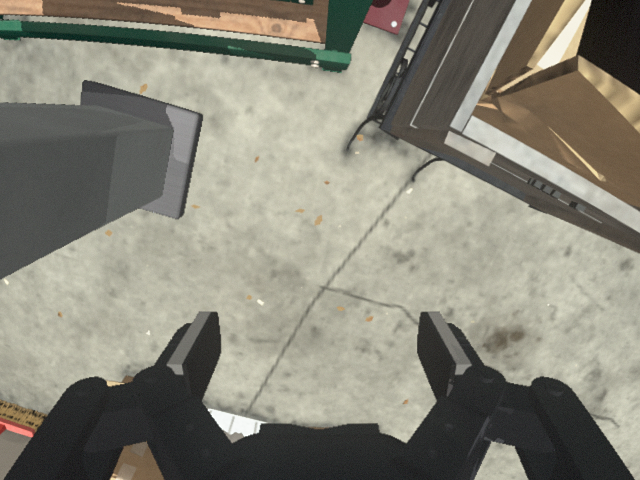

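The wrist camera sees only floor for now. From the top view, the case is yawed by about 0.267 rad and its centre is near (0.503, -0.258). The bar's middle is near (0.409, -0.283), which agrees with the sizes given. I'll move the wrist over the bar for the second view.

Call:
move_arm --plan '[5.05,4.14,0,0,0,1.53,5.05,4.14,0,0,0,1.53,5.05,4.14,0,0,0,1.53,5.05,4.14,0,0,0,1.53,5.05,4.14,0,0,0,1.53,5.05,4.14,0,0,0,1.53,5.05,4.14,0,0,0,1.53,5.05,4.14,0,0,0,1.53,5.05,4.14,0,0,0,1.53,5.05,4.14,0,0,0,1.53]' --grip 50

```text
time_s: 1.45
eef_pos: [0.425, -0.3415, 0.2312]
eef_rot: [-0.0, 0.609, 0.793, 0.0]
wrist_force: [-0.1, -0.4, 0.5]
opening: 0.583
grasp_force: 0.0
```

Run:
```python
from h import *
t=cam('top'); w=cam('wrist'); save(w,'w2.png')
o=ctrl.get_obs();print(o['eef_pos'],o['eef_rot'],w['origin'],R(w).round(3).tolist())
p=np.array([[.4087,-.2833,.064]])
print(cv2.projectPoints(p,cv2.Rodrigues(R(w).T)[0],-R(w).T@np.array(w['origin']),K(w),np.array(w['dist_coeffs']))[0])
```

```text
[ 0.42496272 -0.34158327  0.23123968] [-4.67597209e-05  6.08920380e-01  7.93231346e-01  8.27108394e-06] [ 0.40462373 -0.26021206  0.37420681] [[0.966, 0.244, 0.084], [0.258, -0.912, -0.318], [-0.001, 0.329, -0.944]]
[[[316.55215706 148.62762244]]]
```

View pics/w2.png

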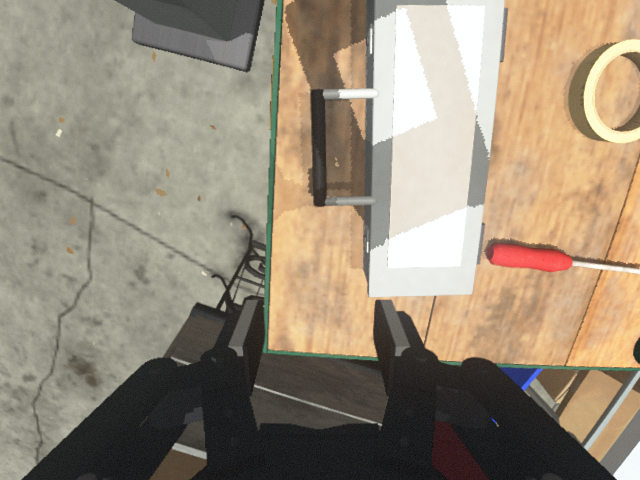

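The wrist view shows the bar from (317,90) to (320,206), with its middle near (318.5,148), about 2 px from the prediction. Next I'll triangulate it and the lid edges.

Run:
```python
from h import *
t=cam('top'); w=cam('wrist')
def bar(c,x0,x1,y0,y1,th=50):
    g=c['pixels'].max(2); m=np.zeros_like(g); m[y0:y1,x0:x1]=g[y0:y1,x0:x1]<th
    n,l,s,ce=cv2.connectedComponentsWithStats(m); i=1+s[1:,4].argmax()
    r=cv2.minAreaRect(np.argwhere(l==i)[:,::-1].astype(np.float32)); 
    b=cv2.boxPoints(r); 
    e=sorted([((b[k]+b[(k+1)%4])/2).tolist() for k in range(4)],key=lambda q:-np.linalg.norm(np.array(q)-r[0]))[:2]
    return r,np.array(e)
rw,ew=bar(w,300,335,80,215); 
rt,et=bar(t,366,442,322,356)
print(rw,rt); ew=ew[ew[:,1].argsort()]; et=et[et[:,0].argsort()]
print(et,ew)
T=tri(t,np.r_[et,[rt[0]]],w,np.r_[ew,[rw[0]]]); print(T.round(4)); d=T[1]-T[0]; print(np.linalg.norm(d[:3]),np.arctan2(d[0],-d[1]))
P=plane(w,np.r_[ew,[rw[0]]],.064);print('wrist plane',P.round(4)); d=P[1]-P[0];print(np.arctan2(d[0],-d[1]))
# case -y end corners: wrist (369,296),(474,292); top (481,285),(466,227)
print(tri(t,[(481,285),(466,227)],w,[(369,296),(474,293)]).round(4))
```

```text
((313.5, 102.5), (25.0, 3.0), 90.0) ((402.3915100097656, 338.2939147949219), (16.161401748657227, 60.50046920776367), 62.241458892822266)
[[375.62252808 352.38284302]
 [429.16049194 324.20498657]] [[313.5  90. ]
 [313.5 115. ]]
[[ 0.3902 -0.2394  0.0697  0.0082]
 [ 0.4096 -0.2593  0.4235  0.0088]
 [ 0.403  -0.2555  0.2647  0.0026]]
0.3549765053756643 0.7708827505234634
wrist plane [[ 0.3941 -0.2383  0.064 ]
 [ 0.3991 -0.2574  0.064 ]
 [ 0.3966 -0.2477  0.064 ]]
0.2581929661750033
[[ 0.4915 -0.4014  0.076   0.0008]
 [ 0.5812 -0.3733  0.0872  0.0103]]
```

Run:
```python
from h import *
t=cam('top'); w=cam('wrist')
u=[(374.5,346.5),(433.5,331.3)];v=[(318,90),(319.5,206)]
u.append(tuple(np.mean(u,0)));v.append((318.7,148.3))
T=tri(t,u,w,v);print(T.round(4)); print(plane(w,v,.064).round(4),plane(t,u,.064).round(4))
d=plane(w,v,.064); print(np.linalg.norm(d[1]-d[0]),np.arctan2((d[1]-d[0])[0],-(d[1]-d[0])[1]))
g=w['pixels']; 
for r in (100,125,150,175,198): print(r,g[r,306:332].max(1).tolist())
```

```text
[[ 0.3963 -0.2381  0.0706  0.0028]
 [ 0.4178 -0.3124  0.1504  0.0024]
 [ 0.4084 -0.281   0.0863  0.003 ]]
[[ 0.3976 -0.2373  0.064 ]
 [ 0.4243 -0.3315  0.064 ]
 [ 0.4104 -0.2826  0.064 ]] [[ 0.395  -0.2388  0.064 ]
 [ 0.4197 -0.3295  0.064 ]
 [ 0.4073 -0.284   0.064 ]]
0.09789633383819549 0.2762392409899586
100 [195, 196, 195, 188, 138, 77, 44, 50, 51, 51, 56, 55, 61, 55, 53, 53, 49, 47, 46, 73, 104, 103, 90, 86, 82, 79]
125 [182, 182, 187, 188, 186, 121, 60, 49, 45, 50, 50, 49, 53, 54, 52, 48, 53, 47, 51, 74, 103, 106, 99, 98, 94, 101]
150 [178, 180, 178, 178, 184, 164, 99, 57, 58, 66, 67, 70, 67, 55, 56, 54, 51, 49, 48, 53, 115, 116, 118, 113, 113, 117]
175 [212, 214, 209, 141, 106, 105, 79, 58, 58, 61, 67, 79, 77, 84, 72, 69, 65, 57, 53, 56, 86, 112, 121, 130, 132, 128]
198 [209, 210, 205, 208, 207, 208, 204, 123, 67, 51, 58, 54, 60, 60, 58, 59, 57, 58, 53, 61, 108, 125, 123, 123, 119, 123]
```

That baseline is too short to give a height, though in the plane both views agree within 3 mm and the bar's length comes out at 98 mm. I'll go down above the bar and take a second wrist view.

Call:
move_arm --plan '[-0.32,1.17,-1.8,0,0,0,-0.32,1.17,-1.8,0,0,0,-0.32,1.17,-1.8,0,0,0,-0.32,1.17,-1.8,0,0,0]'

```text
time_s: 2.25
eef_pos: [0.4102, -0.2847, 0.1431]
eef_rot: [0.002, 0.608, 0.794, -0.0]
wrist_force: [-0.7, -0.5, -0.1]
opening: 0.582
grasp_force: 0.0
```

Run:
```python
from h import *
w=cam('wrist'); save(w,'w3.png'); o=ctrl.get_obs();print(o['eef_pos'])
p=np.array([[.3963,-.2373,.064],[.4225,-.3310,.064],[.4094,-.2833,.064]])
print(w['origin'],cv2.projectPoints(p,cv2.Rodrigues(R(w).T)[0],-R(w).T@np.array(w['origin']),K(w),np.array(w['dist_coeffs']))[0].reshape(-1,2))
```

```text
[ 0.41051437 -0.28520079  0.14354452]
[ 0.38935132 -0.20304046  0.28579939] [[314.88607398 177.04530942]
 [316.52964036 312.48623436]
 [316.08260031 248.27332938]]
```

View pics/w3.png

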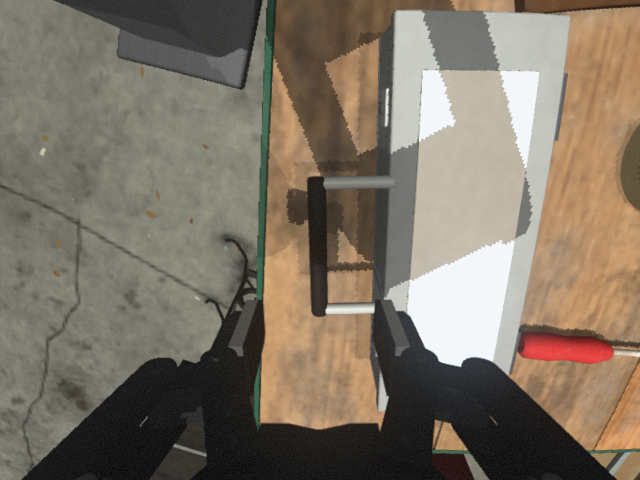

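The bar now runs from (317,178) to (320,315), against predicted ends (315,177) and (316.5,312). I'll triangulate it between the two wrist places.

Run:
```python
from h import *
w=cam('wrist'); a=dict(w); 
a['origin']=[0.40462373,-0.26021206,0.37420681]
a['attitude']=np.array([[0.966,0.244,0.084],[0.258,-0.912,-0.318],[-0.001,0.329,-0.944]])
T=tri(a,[(318,90),(319.5,206),(318.7,148)],w,[(317,178),(319.5,315),(318.3,249)]);print(T.round(4))
P=plane(w,[(317,178),(319.5,315)],.064);print(P.round(4),np.mean(P,0),np.arctan2((P[1]-P[0])[0],-(P[1]-P[0])[1]))
o=ctrl.get_obs();print(o['eef_pos'])
from scipy.spatial.transform import Rotation as S
q=o['eef_rot'];print(S.from_quat([q[1],q[2],q[3],q[0]]).as_matrix().round(3).tolist())
```

```text
[[ 3.978e-01 -2.376e-01  6.790e-02  3.000e-04]
 [ 4.242e-01 -3.301e-01  6.970e-02  9.000e-04]
 [ 4.104e-01 -2.819e-01  7.060e-02  6.000e-04]]
[[ 0.3981 -0.2382  0.064 ]
 [ 0.4256 -0.3334  0.064 ]] [ 0.41184596 -0.28576878  0.064     ] 0.28049001110239413
[ 0.41050829 -0.28526524  0.14357427]
[[-0.26, 0.966, 0.003], [0.966, 0.26, -0.003], [-0.004, 0.002, -1.0]]
```

The bar's top surface measures z ≈ 0.069, against 0.070 expected, and its middle is near (0.410, -0.283). I'll narrow the fingers so they clear the lid edge, go down, then close.

Call:
move_arm --plan '[0,0,0,0,0,0,0,0,0,0,0,0,0,0,0,0,0,0,0,0,-0.8,0,0,0,0,0,-1.4,0,0,0,0,0,-1.82,0,0,0,0,0,-1.82,0,0,0,0,0,-1.82,0,0,0]' --grip 26

```text
time_s: 3.35
eef_pos: [0.4095, -0.2835, 0.0511]
eef_rot: [0.001, 0.608, 0.794, -0.0]
wrist_force: [-0.2, -0.3, -0.6]
opening: 0.307
grasp_force: 0.0
```

Call:
move_arm --plan '[0,0,0,0,0,0,0,0,0,0,0,0,0,0,0,0,0,0,0,0,0,0,0,0,0,0,0,0,0,0]' --grip 0

```text
time_s: 3.98
eef_pos: [0.4095, -0.2839, 0.0517]
eef_rot: [0.001, 0.608, 0.794, -0.001]
wrist_force: [-2.3, -0.2, 6.4]
opening: 0.115
grasp_force: 58.6
```

The bar is gripped at 59 N. Now the first half of the arc.

Call:
move_arm --plan '[0.02,0.005,0.26,0,0,0,0.06,0.016,0.53,0,0,0,0.12,0.034,0.78,0,0,0,0.21,0.057,1.04,0,0,0,0.31,0.086,1.28,0,0,0,0.44,0.12,1.51,0,0,0,0.58,0.16,1.73,0,0,0,0.745,0.206,1.93,0,0,0,0.925,0.256,2.12,0,0,0,1.12,0.31,2.29,0,0,0]'

```text
time_s: 5.22
eef_pos: [0.4615, -0.2686, 0.1674]
eef_rot: [-0.003, 0.608, 0.794, -0.003]
wrist_force: [-23.2, -1.5, 22.0]
opening: 0.112
grasp_force: 58.9
```

The force on the tool is about 31 N, directed outward from the hinge. I'll look before going on.

Run:
```python
from h import *
w=cam('wrist'); s=cam('side'); t=cam('top')
im=np.hstack([w['pixels'][:,100:540],cv2.resize(s['pixels'][150:310,260:420],(360,480-120))if 0 else cv2.resize(s['pixels'][150:310,260:380],(360,480))])
cv2.imwrite('pics/m1.png',im[:,:,::-1]); print(ctrl.get_obs()['wrist_force'])
```

```text
[-22.82755466  -0.73234806  21.3535453 ]
```

View pics/m1.png

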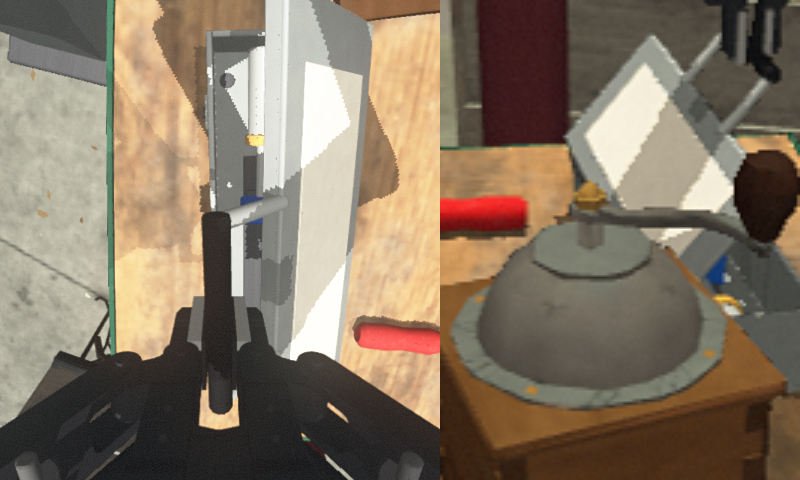

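The grip is sound: the bar sits between the pads and nothing else touches. I'll ease 3 mm outward and see how the force changes.

Call:
move_arm --plan '[-0.036,-0.01,0.047,0,0,0,-0.036,-0.01,0.047,0,0,0]'

```text
time_s: 5.62
eef_pos: [0.4623, -0.2683, 0.1684]
eef_rot: [-0.0, 0.608, 0.794, -0.001]
wrist_force: [-7.2, -2.6, 5.1]
opening: 0.11
grasp_force: 59.8
```

Call:
move_arm --plan '[0.2,0.056,0.17,0,0,0,0.433,0.12,0.31,0,0,0,0.675,0.187,0.43,0,0,0,0.926,0.257,0.52,0,0,0,1.184,0.328,0.59,0,0,0]'

```text
time_s: 6.25
eef_pos: [0.5225, -0.2509, 0.1995]
eef_rot: [-0.0, 0.608, 0.794, -0.0]
wrist_force: [-1.2, 4.4, -1.2]
opening: 0.107
grasp_force: 61.5
```

Call:
move_arm --plan '[0.264,0.073,0.046,0,0,0,0.53,0.147,0.066,0,0,0,0.797,0.221,0.063,0,0,0,1.063,0.295,0.034,0,0,0,1.238,0.343,0.0,0,0,0,1.238,0.343,0.0,0,0,0]'

```text
time_s: 7.0
eef_pos: [0.5852, -0.232, 0.1969]
eef_rot: [-0.001, 0.608, 0.794, 0.001]
wrist_force: [-2.2, 6.4, 6.1]
opening: 0.11
grasp_force: 65.4
```

The lid should be about 1.75. I'll release and go up.

Call:
move_arm --plan '[0,0,0,0,0,0,0,0,0,0,0,0,0,0,0,0,0,0,0,0,0,0,0,0,0,0,0.8,0,0,0,0,0,1.6,0,0,0,0,0,1.6,0,0,0]' --grip 50

```text
time_s: 7.88
eef_pos: [0.5862, -0.2357, 0.2812]
eef_rot: [0.004, 0.608, 0.794, 0.0]
wrist_force: [-0.2, 0.5, -0.2]
opening: 0.586
grasp_force: 0.0
```

Run:
```python
from h import *
t=cam('top'); save(t,'top2.png')
s=cam('side')
im=np.hstack([cv2.resize(t['pixels'][200:380,270:510],(440,330)),cv2.resize(s['pixels'][120:300,260:440],(330,330))])
cv2.imwrite('pics/m2.png',im[:,:,::-1]); print(ctrl.get_obs()['eef_pos'])
```

```text
[ 0.58434405 -0.23457895  0.27670691]
```

View pics/m2.png

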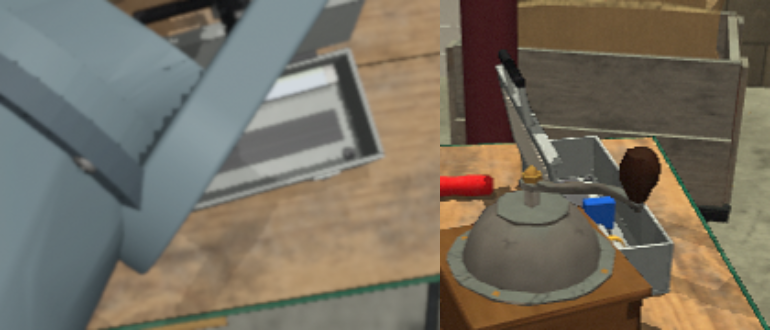

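The lid is leaning back past upright and the blue handle is visible. I'll turn the tool with the camera away from the lid and move above the handle.

Call:
move_arm --plan '[-1.0,0,0.2,0,0,0.1,-1.9,-0.2,0.2,0,0,1.575,-1.9,-0.2,0,0,0,1.575,-1.9,-0.2,0,0,0,1.575,-1.9,-0.2,0,0,0,1.575,-1.9,-0.2,0,0,0,1.575,-1.9,-0.2,0,0,0,1.575,-1.9,-0.2,0,0,0,1.575,-1.9,-0.2,0,0,0,1.575,-1.9,-0.2,0,0,0,1.575]'

```text
time_s: 9.22
eef_pos: [0.4887, -0.244, 0.2749]
eef_rot: [-0.001, -0.133, 0.991, 0.001]
wrist_force: [-0.2, -0.2, 0.2]
opening: 0.586
grasp_force: 0.0
```

Run:
```python
from h import *
w=cam('wrist'); save(w,'w4.png'); o=ctrl.get_obs();print(o['eef_pos'],o['eef_rot'],w['origin'],R(w).tolist())
def blobs(c,n,m):
    k,l,s,ce=cv2.connectedComponentsWithStats(m.astype(np.uint8))
    for i in np.argsort(-s[1:,4])[:3]+1: print(n,s[i],ce[i].round(1))
h=cv2.cvtColor(w['pixels'],cv2.COLOR_RGB2HSV);H,S,V=h[...,0],h[...,1],h[...,2]
blobs(w,'blue',(H>100)&(H<130)&(S>140)&(V>60)); blobs(w,'yel',(H>20)&(H<35)&(S>150)&(V>120)); blobs(w,'red',((H<8)|(H>172))&(S>150)&(V>90))
```

```text
[ 0.48880798 -0.24407348  0.27521441] [-8.50787714e-04 -1.31988880e-01  9.91250427e-01  8.96014908e-04] [ 0.40876432 -0.26710931  0.41804835] [[-0.26368918175427253, 0.912014870230061, 0.3141606148214755], [0.9646062131340967, 0.2487399072302739, 0.08754034575081854], [0.0016938148837278288, 0.3261247231203424, -0.9453252329017883]]
blue [  18  265   92   94 4371] [ 66.4 312.7]
blue [311 189  15  32 220] [318.6 206.4]
blue [ 77 196  11   5  37] [ 81.8 197.6]
yel [206 452   1   6   6] [206.  454.5]
yel [481 478   4   2   6] [482.2 478.7]
yel [206 448   1   3   3] [206. 449.]
red [ 90 288  13  25 185] [ 96.3 298.7]
red [269 233  10  13  96] [273.6 239.6]
red [206 338  12   7  54] [211.7 340.4]
```

View pics/w4.png

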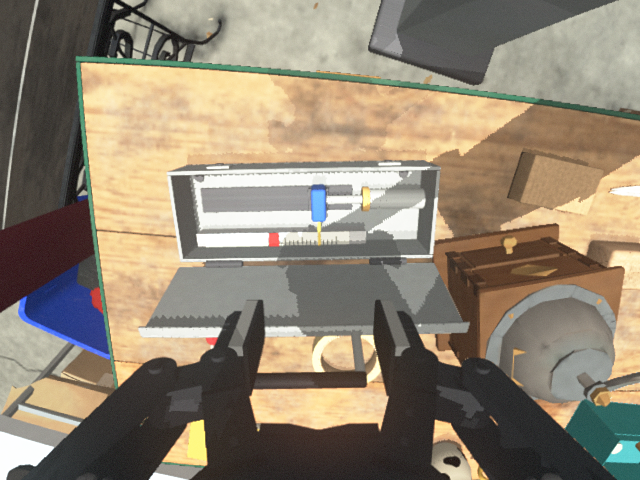

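The wrist view shows the blue handle at (319,205), the yellow pointer at (319,233), the red mark at (274,240) and the lid open at the bottom. Now their positions.

```bash
cat >> h.py <<'E'
def blob(c,col,roi):
    h=cv2.cvtColor(c['pixels'],cv2.COLOR_RGB2HSV).astype(int);H,S,V=h[...,0],h[...,1],h[...,2]
    m={'b':(H>100)&(H<130)&(S>140)&(V>60),'y':(H>18)&(H<36)&(S>120)&(V>100),'r':((H<8)|(H>172))&(S>140)&(V>80)}[col]
    z=np.zeros(m.shape,np.uint8);x0,x1,y0,y1=roi; z[y0:y1,x0:x1]=m[y0:y1,x0:x1]
    k,l,s,ce=cv2.connectedComponentsWithStats(z); i=1+s[1:,4].argmax(); return s[i],ce[i]
ex=np.array([.964,.267,0]);ey=np.array([-.267,.964,0])
E
python3 - <<'E'
from h import *
w=cam('wrist')
sb,cb=blob(w,'b',(300,340,180,225)); sr,cr=blob(w,'r',(255,290,225,255)); sy,cy=blob(w,'y',(305,335,218,250))
print(sb,cb,sr,cr,sy,cy)
hb=plane(w,[cb],.048)[0]; mk=plane(w,[cr],.029)[0]; pt=plane(w,[cy],.031)[0]
print('handle',hb,'mark',mk,'pointer',pt)
for a in(.964,):print('pull',(pt-mk)@ey, 'handle-pointer',(pt-hb)@ex,(pt-hb)@ey,'mark-handle x',(mk-hb)@ex)
o=ctrl.get_obs()['eef_pos'];print(o,'handle-tcp in case',(hb-o)@ex,(hb-o)@ey, (hb-o)/.05)
# case front corners directions for yaw: front-wall ends
P=plane(w,[(170,171),(438,163),(181,262),(433,257)],.06); print(P.round(4)); 
for a,b in((0,1),(2,3)): d=P[b]-P[a]; print(np.linalg.norm(d),np.arctan2(-d[0],d[1]))
E
```

```text
[312 189  14  32 235] [319.21276596 206.22978723] [270 233   9  13 113] [273.85840708 239.10619469] [319 230   2  15  24] [319.41666667 237.83333333]
handle [ 0.49294609 -0.24307812  0.048     ] mark [ 0.54904434 -0.28273094  0.029     ] pointer [ 0.53296559 -0.23190482  0.031     ]
pull 0.05328939819295293 handle-pointer 0.041562076003364444 8.584843020404396e-05 mark-handle x 0.04349141332363111
[ 0.48894702 -0.24413741  0.27552265] handle-tcp in case 0.0041379338051541524 -4.659214633688701e-05 [ 0.07998138  0.02118588 -4.5504529 ]
[[ 0.494  -0.4009  0.06  ]
 [ 0.4152 -0.1396  0.06  ]
 [ 0.5912 -0.3757  0.06  ]
 [ 0.5124 -0.1077  0.06  ]]
0.2729398487075552 0.29307275895828633
0.2793201309733322 0.28609460820672544
```

The pull comes to about 53 mm along case -y, and the handle lines up with the pointer (the 44 mm offset measures 42). I'll go lower for a second view to check heights.

Call:
move_arm --plan '[0.08,0.02,-1.0,0,0,0,0.08,0.02,-2.0,0,0,0,0.08,0.02,-3.0,0,0,0,0.08,0.02,-3.0,0,0,0,0.08,0.02,-3.0,0,0,0]' --grip 36

```text
time_s: 9.95
eef_pos: [0.4943, -0.2442, 0.1283]
eef_rot: [0.001, -0.133, 0.991, -0.001]
wrist_force: [0.7, -0.3, 0.9]
opening: 0.42
grasp_force: 0.0
```

Run:
```python
from h import *
w=cam('wrist'); save(w,'w5.png'); o=ctrl.get_obs(); print(o['eef_pos'],w['origin'])
sb,cb=blob(w,'b',(270,370,150,330)); sr,cr=blob(w,'r',(180,300,220,400)); sy,cy=blob(w,'y',(300,345,200,400))
print(sb,cb,sr,cr,sy,cy)
a=dict(w);a['origin']=[0.40876432,-0.26710931,0.41804835];a['attitude']=np.array([[-0.26368918175427253,0.912014870230061,0.3141606148214755],[0.9646062131340967,0.2487399072302739,0.08754034575081854],[0.0016938148837278288,0.3261247231203424,-0.9453252329017883]])
print(tri(a,[(319.2,206.2),(273.9,239.1)],w,[cb,cr]).round(4))
hb=plane(w,[cb],.045)[0]; mk=plane(w,[cr],.029)[0]; pt=plane(w,[cy],.031)[0]
print('handle',hb,'mark',mk,'pointer',pt,'pull',(pt-mk)@ey,'tcp->handle',(hb-o['eef_pos'])@ex,(hb-o['eef_pos'])@ey)
```

```text
[ 0.49477786 -0.24455961  0.12913934] [ 0.41379565 -0.26687901  0.27119558]
[ 310  216   23   55 1133] [321.14916152 244.76610768] [246 284  16  19 262] [253.08396947 293.55343511] [320 272   5  31 104] [321.82692308 286.125     ]
[[ 4.974e-01 -2.421e-01  2.780e-02  1.000e-03]
 [ 5.472e-01 -2.824e-01  3.340e-02  3.000e-04]]
handle [ 0.49160034 -0.24434465  0.045     ] mark [ 0.54961573 -0.28276595  0.029     ] pointer [ 0.5283491  -0.23358793  0.031     ] pull 0.0530857960205971 tcp->handle -0.003005732573942555 0.0010556202568656199
```

View pics/w5.png

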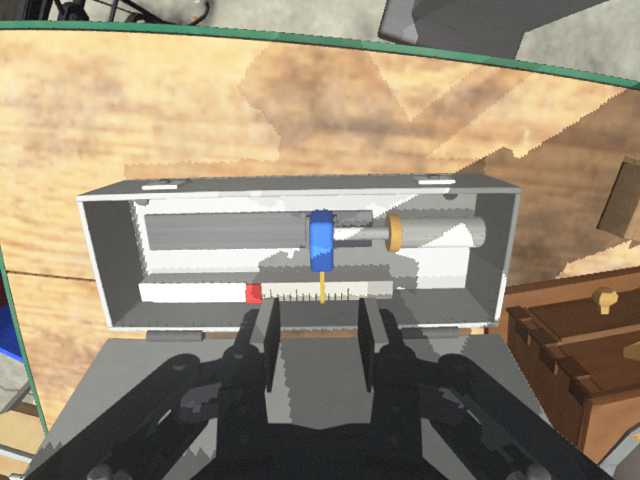

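The mark's height measures 0.033 (0.029 given). The handle blob also takes in its front face, so I'll use the rear top edge instead: about (319,221) in w4 and (321.5,271) in w5.

Run:
```python
from h import *
w=cam('wrist'); o=ctrl.get_obs()['eef_pos']
a=dict(w);a['origin']=[0.40876432,-0.26710931,0.41804835];a['attitude']=np.array([[-0.26368918175427253,0.912014870230061,0.3141606148214755],[0.9646062131340967,0.2487399072302739,0.08754034575081854],[0.0016938148837278288,0.3261247231203424,-0.9453252329017883]])
T=tri(a,[(319,221)],w,[(321.5,271)]);print(T)
c=plane(w,[(321.5,271)],.05)[0]-.018*ex; print('handle centre',c,'shift case',(c-o)@ex,(c-o)@ey,'units',(c-o)/.05,o)
```

```text
[[ 0.50688097 -0.23995552  0.0551705   0.0012568 ]]
handle centre [ 0.49192159 -0.24473054  0.05      ] shift case -0.0029076800884737623 0.0007477426993800865 units [-6.00179076e-02 -1.10988315e-03 -1.58796489e+00] [ 0.49492248 -0.24467505  0.12939824]
```

The rear top edge measures z ≈ 0.055 (0.050 given) and the handle's centre is at (0.492, -0.2447). I'll go down and pinch it.

Call:
move_arm --plan '[-0.06,0,-0.8,0,0,0,-0.06,0,-1.4,0,0,0,-0.06,0,-1.8,0,0,0,-0.06,0,-1.93,0,0,0,-0.06,0,-1.93,0,0,0]'

```text
time_s: 10.68
eef_pos: [0.4912, -0.2441, 0.0314]
eef_rot: [0.001, -0.134, 0.991, -0.001]
wrist_force: [-0.3, -0.0, 0.4]
opening: 0.421
grasp_force: 0.0
```

Call:
move_arm --plan '[0,0,0,0,0,0,0,0,0,0,0,0,0,0,0,0,0,0,0,0,0,0,0,0,0,0,0,0,0,0]' --grip 0

```text
time_s: 11.3
eef_pos: [0.4912, -0.2435, 0.0319]
eef_rot: [0.001, -0.134, 0.991, -0.0]
wrist_force: [-1.6, 3.1, 7.9]
opening: 0.171
grasp_force: 58.8
```

It's pinched at 14.6 mm and 59 N. I'll pull 50 mm along case -y, then look.

Call:
move_arm --plan '[0.03,-0.12,0,0,0,0,0.07,-0.24,0,0,0,0,0.1,-0.36,0,0,0,0,0.135,-0.48,0,0,0,0,0.17,-0.6,0,0,0,0,0.2,-0.72,0,0,0,0,0.235,-0.84,0,0,0,0,0.27,-0.96,0,0,0,0,0.27,-0.96,0,0,0,0]'

```text
time_s: 12.42
eef_pos: [0.5048, -0.2901, 0.0318]
eef_rot: [0.001, -0.134, 0.991, 0.001]
wrist_force: [-0.7, 10.2, 8.9]
opening: 0.171
grasp_force: 59.5
```

Run:
```python
from h import *
w=cam('wrist'); t=cam('top'); s=cam('side'); o=ctrl.get_obs(); print(o['eef_pos'],o['wrist_force'],w['origin'],o['opening'])
im=w['pixels'][130:480,120:520].copy(); im=np.hstack([im,cv2.resize(s['pixels'][140:260,300:437],(400,350))])
cv2.imwrite('pics/m3.png',im[:,:,::-1])
mk=np.array([.5496,-.2828,.029]); hd=o['eef_pos']; 
print(cv2.projectPoints(mk,cv2.Rodrigues(R(w).T)[0],-R(w).T@np.array(w['origin']),K(w),np.array(w['dist_coeffs']))[0])
```

```text
[ 0.50468049 -0.28980501  0.03183616] [-1.26403352  9.51835994  9.76803365] [ 0.42445367 -0.31348331  0.17469065] 0.1717829878386808
[[[311.2195729  383.96996559]]]
```

View pics/m3.png

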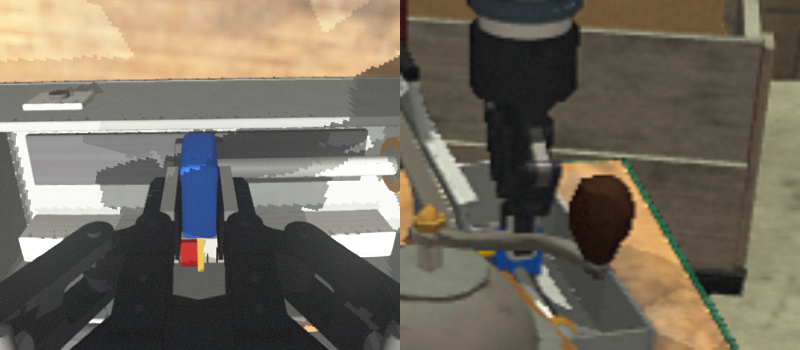

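The red mark shows at crop x≈181–198 and the yellow pointer at x≈201, just right of it, so a few millimetres remain. I'll measure the gap.

```bash
cat > gap.py <<'E'
from h import *
w=cam('wrist'); o=ctrl.get_obs()
h=cv2.cvtColor(w['pixels'],cv2.COLOR_RGB2HSV).astype(int);H,S,V=h[...,0],h[...,1],h[...,2]
red=((H<8)|(H>172))&(S>140)&(V>80); yel=(H>18)&(H<36)&(S>110)&(V>100)
for r in range(372,404,4):
    a=300+np.flatnonzero(red[r,290:345])-10; b=290+np.flatnonzero(yel[r,290:345])
    if len(a) and len(b):
        q=plane(w,[(a.min()-.5,r),(a.max()+.5,r)],.029); p=plane(w,[((b.min()+b.max())/2,r)],.031)[0]
        print(r,a.min(),a.max(),b.min(),b.max(),'red w',((q[1]-q[0])@ey).round(4),'ptr-redleft',((p-q[0])@ey).round(4))
    else: print(r,a,b)
print(o['eef_pos'],o['wrist_force'],o['grasp_force'])
E
python3 gap.py
```

```text
372 301 316 318 322 red w 0.0082 ptr-redleft 0.0099
376 300 316 318 322 red w 0.0087 ptr-redleft 0.0105
380 300 316 318 323 red w 0.0088 ptr-redleft 0.0108
384 300 316 318 323 red w 0.0088 ptr-redleft 0.0109
388 300 316 318 323 red w 0.0089 ptr-redleft 0.0109
392 301 316 318 323 red w 0.0084 ptr-redleft 0.0105
396 301 316 318 323 red w 0.0084 ptr-redleft 0.0105
400 [] [318 319 320 321 322 323]
[ 0.50466165 -0.28976742  0.03182911] [-0.82760121  9.01510056  9.39097418] 59.47490215301514
```

The pointer's centre line is 10.6 mm from the mark's left edge and should be at 6. That leaves about 4.7 mm, which agrees with the 5.0 mm left of the measured pull.

Call:
move_arm --plan '[0.014,-0.05,0,0,0,0,0.027,-0.096,0,0,0,0,0.027,-0.096,0,0,0,0,0.027,-0.096,0,0,0,0,0.027,-0.096,0,0,0,0,0.027,-0.096,0,0,0,0,0.027,-0.096,0,0,0,0,0.027,-0.096,0,0,0,0]'

```text
time_s: 13.62
eef_pos: [0.506, -0.2943, 0.0318]
eef_rot: [0.0, -0.134, 0.991, 0.001]
wrist_force: [-0.0, 9.6, 9.9]
opening: 0.171
grasp_force: 59.5
```

```bash
python3 gap.py
python3 - <<'E'
from h import *
w=cam('wrist');cv2.imwrite('pics/m4.png',cv2.resize(w['pixels'][330:420,260:380],(720,540))[:,:,::-1])
E
```

```text
372 309 330 318 322 red w 0.0112 ptr-redleft 0.0058
376 309 331 318 322 red w 0.0118 ptr-redleft 0.0059
380 309 331 318 322 red w 0.0118 ptr-redleft 0.0059
384 309 331 318 322 red w 0.0119 ptr-redleft 0.0059
388 310 331 318 322 red w 0.0115 ptr-redleft 0.0055
392 310 331 318 322 red w 0.0115 ptr-redleft 0.0055
396 310 329 318 323 red w 0.0105 ptr-redleft 0.0058
400 [] [318 319 320 321 322 323]
[ 0.50600069 -0.2943343   0.03184129] [-0.03386085 10.57640006 10.59634872] 59.50238227844238
```

View pics/m4.png

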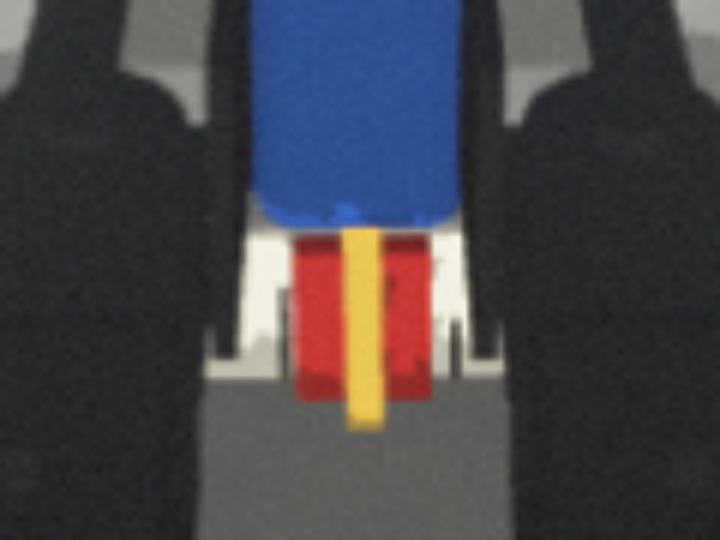

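The pointer (crop x≈363) stands in the middle of the red mark (x 293–432, full width visible), within 0.5 mm by measurement. I'll hold a little longer, then hand in.

Call:
move_arm --plan '[0,0,0,0,0,0,0,0,0,0,0,0,0,0,0,0,0,0,0,0,0,0,0,0,0,0,0,0,0,0]'

```text
time_s: 14.35
eef_pos: [0.506, -0.2943, 0.0318]
eef_rot: [0.0, -0.134, 0.991, 0.001]
wrist_force: [-0.7, 10.8, 10.0]
opening: 0.17
grasp_force: 59.5
```

```bash
python3 gap.py | tail -4; python3 -c "
from bench import ctrl; print(ctrl.hand_in())"
```

```text
392 310 331 318 322 red w 0.0115 ptr-redleft 0.0055
396 310 330 318 323 red w 0.0111 ptr-redleft 0.0058
400 [] [318 319 320 321 322 323]
[ 0.50600429 -0.2943286   0.03183294] [-0.48477778  9.96705534 10.88188889] 59.501824378967285
the job is handed in; nothing more can be done
None
```

I handed the job in at about 14 s with the lid leaning back on its stop, the handle gripped at about 59 N, and the pointer within about 0.5 mm of the middle of the red mark; the hand-in gave no verdict.

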